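# Set the hold-down stop over the tin channel

## Robot

A 7-joint arm with a two-finger parallel gripper is mounted at the origin on the work surface. World frame = base frame: x ahead of the robot, y to its left, z up, the work surface at z = 0. Lengths are in mm, angles in rad, forces in N, time in s.
With the tool pointing down it reaches from about 400 to 850 mm from the base axis. Payload 10.4 kg.
Tool frame: the origin (TCP) lies on the mounting face of the last link; the fingertips stand 173 mm ahead of it and the grasp point (between the pads) lies bot.tcp_to_grasp ahead of it (bot.tcp_to_grasp is the distance from the TCP to the grasp point, in mm); z points along the fingers, y is the line along which they close (so a half turn about z gives the same grasp; the last joint's range is limited). The gripper opens to 85 mm and grips with 20 to 120 N. Pads are 22 mm wide; open, the fingers measure 114 mm over their backs; the gripper's body (76 mm by 85 mm) begins 54 mm behind the grasp point. The pads swing forward as they close: fully open they stand 13 mm farther back than shut.
Start: joints at [1.316, 0.332, -0.065, 1.46, 0.022, 1.35, -0.088], TCP at [143.595, -608.287, 404.738] pointing down, gripper open.
Joint ranges: [-2.6, 2.6], [-0.5, 2.12], [-1.47, 1.34], [0.16, 2.42], [-1.27, 4.41], [0.06, 2.06], [-2.6, 2.6]. Speed limits (rad/s): [2.22, 2.22, 2.79, 2.79, 3.14, 3.14, 3.14].

## Interface

Orientations are given as a unit quaternion [w, x, y, z].
In Python, from cell import bot, vision, order gives the robot as it stands.
- The arm moves only by the shell command python3 -m inch 'ROWS' [FORCE]. ROWS is a JSON object of lists of equal length, an entry for each row: "slide": the shift along the world's x, y, z in m, a list of three; "turn": the turn, a rotation vector about the world's x, y, z in rad, a list of three; "claw": the opening, from 0 (shut) to 1 (fully open). In form: {"slide": [[dx, dy, dz], ...], "turn": [[ax, ay, az], ...], "claw": [claw, ...]}. A call has 1 to 10 rows; each row shifts and turns the commanded pose from where the row before left it; what a row does not reach is not made up. A row lasts 1/12 s, in which the tool goes at most 41.7 mm and 7.16 degrees, less where a joint would pass 70% of its speed; a pose out of reach is approached as far as the arm can. A call with a gripper value outside its range is refused whole. The fingers move at their own pace and stop on an object; FORCE is the grip in N (left out, the last holds). Time passes only in rows, so rows that do not move let the fingers close. It gives the time, the measured TCP pose, the force, the opening and the grip force at its end, in the units of the state.
- bot.observe(): the state, without advancing time (a new reading comes with each control period).
- vision.get_image(name): name is "scene" or "side" or "wrist"; returns a dict with "img" (400x640x3 uint8, red, green, blue), "range_z" (400x640 float32, mm along the optical axis (not along the pixel's ray), 0 where there is no reading), "fx", "fy", "cx", "cy" (pixels), "k1" (the pictures are not rectified: a ray, as slopes to the right and down, at radius r is drawn at 1 + k1 r^2 times it, then the intrinsics apply), "world_to_cam" (4x4, takes a point from world to camera coordinates). Camera axes: x right, y down, z forward; pixel columns grow to the right and rows downward; lengths in mm; the calibration is good to about 2 mm. A picture is of the moment at which its call begins.
- order.sign_off(): hands the job in; it is judged then, once.
The state is a dict: "t": time; "joints": joint angles; "qvel": joint speeds; "effort": joint torques, N m; "eef_pos": TCP position; "orientation": TCP orientation; "force": force on the tool from outside, world axes, zero at the start; "ft_torque": the same for the moment, N m; "opening": opening from 0.0 (shut) to 1.0 (fully open); "grip_force": force on a finger pad.
Only numpy, scipy, OpenCV 4.12 (cv2) and the standard library are available. Lean on these libraries where they do the work, as an engineer would, in place of code of your own. Each camera call takes 0.05 s, during which the arm holds its last target. There are 200 camera calls.

## Task

Take the square-drive driver from its rest, fit it in the head of the stop screw and turn the screw until its sprung foot presses just lightly on the setting block, so that the block, slid a centimetre or two along its channel by its blue tab, just drags beneath the foot, neither loose nor tight. Never screw the foot down hard, and leave the things standing around alone. Leave the block in place under the foot at that light drag and the driver standing seated in the screw.

Things in the scene. Friction and masses are not known exactly. Their poses are not given: they have to be found in the camera images.
- stand: Fixed hold-down stop. Origin on the table under the screw axis, z up, x along the channel. Plywood bed 230 x 90 mm, x -130 to +100, top at z = 16 mm. Rails 12 mm tall (x -50 to +50) form a 34 mm wide channel for the block. Yellow bridge, 36 mm in x, 88 mm in y, top at z = 87 mm, carries the vertical stop screw.
- screw: Stop screw. Dark steel head 34 x 34 x 22 mm; origin at the centre of its underside, 101 mm above the table at the start, x then along the stand's x. From there it turns clockwise only (from above; yaw falls), at most 4.2 rad, going down 3 mm per rad; turned back it rises. Needs 0.12 N m; stays where left.
- socket (a point): Centre of the mouth of the square socket in the top of the screw's head, 22 mm above the screw's origin; moves with the screw. Socket 14 mm wide, 14 mm deep, sides parallel to the head's, 2 mm chamfer at the mouth.
- under_foot (a point): Fixed point on the bed (16 mm above the table) under the screw's rubber foot. The foot, 18 mm across, hangs below the bridge on a spring of 2 N/mm (10 mm travel, no preload) and moves with the screw. How low it hangs is not measured: at the start it clears the block by 1 to 7 mm. Just dragging means it presses with about 3.5 N (1.5 to 5.5 N is right); over 18 N spoils it.
- block: Setting block, loose on the bed in the channel, under the foot. Wooden bar 29 mm wide, 24 mm thick, from x = -105 to +70 mm; origin on its underside. About 0.12 kg. Friction about 0.6 above and below. Drawn by the tab away from the bridge it takes under 1 N with the foot clear, otherwise about 0.8 N per newton of foot pressure; pushed towards the bridge up to twice that.
- tab (a point): Point on the block's blue upright tab, at block x = -95 mm, 42 mm above the block's underside; moves with the block. The tab is 20 x 20 mm, from 24 to 52 mm above the underside: from above, pinch it, or straddle it with half-open fingers and draw it along.
- driver: Loose square-drive driver, 110 mm tall, 0.1 kg, upright in its rest at the start. Origin at the centre of its bit's bottom, z up along it. Steel bit 12 mm square, z = 0 to 45 mm; orange handle 26 mm square, z = 45 to 110 mm, sides parallel to the bit's. In the socket it has some 0.19 rad of play either way and stands by itself.
- rest: Fixed grey rest for the driver, 56 x 56 x 40 mm, origin under its centre, with a 16 mm square hole 25 mm deep in its top, in which the driver stands (bit bottom 15 mm above the table, sides parallel to the rest's).
- lantern: White solar lantern, bystander, 82 mm across, 101 mm tall, origin under its centre. Not to be moved.
- tumbler: Glass tumbler, bystander, 72 mm across, 100 mm tall, origin under its centre. Not to be moved.
- spoon: Steel spoon lying flat, bystander, 170 mm long. Not to be moved.
- torch: Black plastic torch lying down, bystander, 135 mm long, 44 mm tall, origin under its middle. Not to be moved.
- tin: Round tin box closed under its lid, bystander, 93 mm across, 44 mm tall, origin under its centre. Not to be moved.

How it is judged (in metres and radians):
On the way, in this order (a step that is already met when the one before it is completed fails the run):
1. the driver's bit is seated in the screw's socket (z of driver in the frame of screw between 0.004 and 0.013 m and x of driver in the frame of screw between -0.004 and 0.004 m and y of driver in the frame of screw between -0.004 and 0.004 m), for 0.1 s.
2. with the driver in its socket the screw is turned down until the foot presses on the block (contact force between screw and block above 1 N and z of driver in the frame of screw below 0.02 m), for 0.1 s.
3. the robot slides the block along while the foot presses on it with 1.5 to 5.5 N (contact force between screw and block between 1.5 and 5.5 N and linear speed of block above 0.003 m/s and contact force between the fingers and block above 0.3 N), for 0.1 s.
At the end, for the whole second after the job is handed in: The block lies at rest under the foot, its origin within 55 mm of the screw axis along the channel, the foot pressing on it with 1.5 to 5.5 N; the driver stands in the screw, its bit within 4 mm of the socket's axis and within 5 mm of its floor, upright within 0.2 rad (all of step 1 and contact force between screw and block between 1.5 and 5.5 N and angle between driver's own z axis and vertical below 0.2 rad and linear speed of block below 0.01 m/s and linear speed of driver below 0.02 m/s and x of block in the frame of stand between -0.055 and 0.055 m); the robot touches nothing.
It fails at once if the foot is screwed down hard: it presses on the block with more than 18 N (contact force between screw and block above 18 N).
It fails at once if the lantern, tumbler, spoon, torch or tin is shifted by more than 20 mm or (spoon apart) tipped by more than 0.3 rad (distance of any of lantern, tumbler, spoon, torch, tin from where it was at the start of the episode above 0.02 m or angle between any of lantern, tumbler, torch, tin's own z axis and vertical above 0.3 rad).
It also fails if it takes over 72 s, if anything falls off the work surface, if the arm or the gripper's body presses on something with over 40 N, if the wrist force passes 120 N, or if a joint passes its speed limit or range.

## Working session

There is one attempt and no reset: what is moved stays moved. The work goes in short steps, Python scripts to look and compute and a shell command to move; the robot and the scene stay as the last step left them, time stands still between calls to the robot, and variables do not carry over. Pictures are saved under pics/ and viewed, at most 10 in all, crops included, and the job is handed in when it is done.

```bash
mkdir -p pics; ls; python3 - <<'E'
from cell import bot, vision, order
import cv2,numpy as np
s=bot.observe(); print(s['t'],s['eef_pos'],s['orientation'],s['force'],s['opening'],bot.tcp_to_grasp)
for n in("scene","side","wrist"):
    d=vision.get_image(n); cv2.imwrite(f"pics/{n}0.png",d["img"][:,:,::-1]); np.savez(f"{n}0.npz",**d)
    print(n,d['fx'],d['fy'],d['cx'],d['cy'],d['k1'],np.round(np.linalg.inv(d['world_to_cam']),3).tolist())
E
```

```text
pics
0.0 [ 143.55516692 -608.16059348  403.93413001] [-6.87776901e-04  9.93288406e-01  1.15661810e-01 -1.22412606e-04] [0.19145768 0.75697327 0.9214553 ] 0.9985139177592763 154.70000000000002
scene 446.9538778923608 446.9538778923608 317.74665112461133 195.8191723459644 -0.02943257534555205 [[-0.682, 0.476, -0.555, 1302.083], [0.731, 0.447, -0.515, 663.524], [0.003, -0.757, -0.653, 938.57], [0.0, 0.0, 0.0, 1.0]]
side 409.3385519725457 409.3385519725457 316.79806585301856 206.34480264270024 0.016038909324856538 [[0.988, -0.09, 0.124, 415.773], [-0.153, -0.61, 0.777, -969.896], [0.006, -0.787, -0.617, 864.806], [0.0, 0.0, 0.0, 1.0]]
wrist 306.9078373159887 306.9078373159887 321.31229467947765 195.780029165639 -0.012080886438737302 [[0.23, -0.937, -0.263, 209.748], [-0.973, -0.221, -0.062, -592.267], [-0.0, 0.27, -0.963, 372.313], [0.0, 0.0, 0.0, 1.0]]
```

View pics/scene0.png

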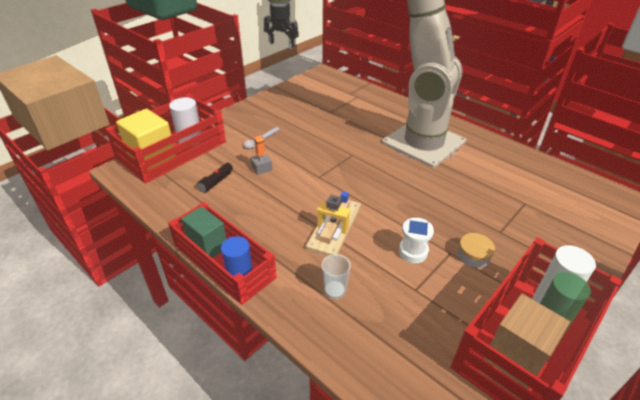

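View pics/side0.png

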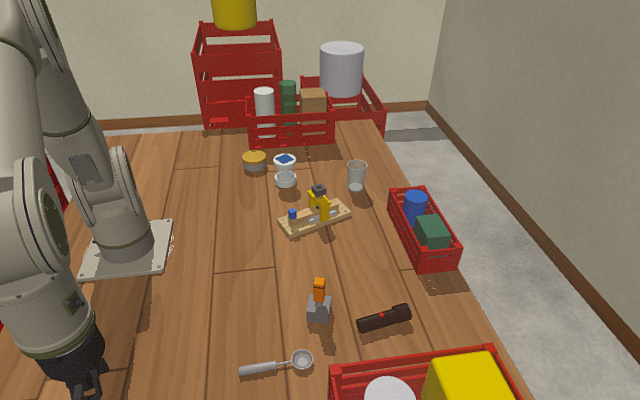

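The scene view shows the driver in its rest at about (260,150), the stand at (333,222) with the tab at (345,197). The side view has the driver at (319,290), the tab at (292,214) and the screw head at (319,189).

```bash
cat > h.py <<'E'
import numpy as np, cv2
from cell import bot, vision, order
from scipy.spatial.transform import Rotation as R
def cloud(d):
    v,u=np.mgrid[0:400,0:640].astype(float)
    K=np.array([[d['fx'],0,d['cx']],[0,d['fy'],d['cy']],[0,0,1.]])
    p=cv2.undistortPoints(np.stack([u.ravel(),v.ravel()],1)[:,None],K,np.array([float(d['k1']),0,0,0,0]))[:,0]
    z=d['range_z'].ravel().astype(float)
    P=np.c_[p*z[:,None],z]; T=np.linalg.inv(d['world_to_cam'])
    W=P@T[:3,:3].T+T[:3,3]; W[z==0]=np.nan
    return W.reshape(400,640,3)
def hsv(d): return cv2.cvtColor(np.ascontiguousarray(d['img']),cv2.COLOR_RGB2HSV)
def state():
    s=bot.observe(); r=R.from_quat(np.roll(s['orientation'],-1)); M=r.as_matrix()
    g=s['eef_pos']+M[:,2]*bot.tcp_to_grasp
    print('t%.2f'%s['t'],'grasp',g.round(1),'z',M[:,2].round(3),'yaxis deg %.1f'%np.degrees(np.arctan2(M[1,1],M[0,1])),'F',s['force'].round(2),'T',s['ft_torque'].round(3),'open %.3f grip %.1f'%(s['opening'],s['grip_force']),'j',np.round(s['joints'],2))
    return s,g,M
E
python3 - <<'E'
from h import *
def rect(p): return [np.round(x,1) if not isinstance(x,tuple) else np.round(x,1).tolist() for x in cv2.minAreaRect(p[:,:2].astype(np.float32))]
boxes={'scene':{'driver':(245,130,280,178),'stand':(300,185,365,260)},'side':{'driver':(300,270,340,330),'stand':(270,180,360,240)}}
for n in('scene','side'):
    d=dict(np.load(n+'0.npz')); W=cloud(d); H=hsv(d)
    def sel(b,m):
        x0,y0,x1,y1=boxes[n][b]; k=np.zeros((400,640),bool); k[y0:y1,x0:x1]=1
        return W[k&m&np.isfinite(W[...,2])]
    h,s,v=H[...,0],H[...,1],H[...,2]; z=W[...,2]
    for nm,b,m in[('orange','driver',(h<18)&(s>190)&(v>120)&(z>50)),('orangetop','driver',(z>117)&(z<135)),('rest',"driver",(s<70)&(z>34)&(z<46)),
      ('blue','stand',(h>105)&(h<130)&(s>120)&(z>35)&(z<80)),('yellow','stand',(h>20)&(h<32)&(s>180)&(z>75)&(z<95)),('head','stand',(z>115)&(z<130)),('headall','stand',(z>102)&(z<130)),('bed','stand',(z>10)&(z<20))]:
        p=sel(b,m)
        if len(p)>4: print(n,nm,len(p),np.median(p,0).round(1),p.min(0).round(),p.max(0).round(),rect(p))
E
```

```text
scene orangetop 51 [ 531.8 -319.6  122.8] [ 514. -335.  117.] [ 545. -308.  128.] [[529.6, -320.8], [28.8, 27.5], np.float64(76.2)]
scene rest 134 [ 535.3 -312.9   38.8] [ 503. -353.   34.] [ 565. -287.   45.] [[530.4, -319.0], [59.8, 55.9], np.float64(73.2)]
scene blue 41 [503.9  30.6  64.7] [490.  20.  48.] [510.  39.  70.] [[500.3, 28.4], [18.8, 16.9], np.float64(19.1)]
scene head 122 [590.   62.4 121. ] [567.  40. 115.] [610.  82. 127.] [[589.0, 61.4], [38.1, 35.1], np.float64(19.6)]
scene headall 181 [595.   63.2 119.2] [566.  40. 102.] [718. 194. 127.] [[651.7, 113.2], [204.8, 41.6], np.float64(39.3)]
scene bed 703 [642.2  80.6  15.1] [449.  12.  10.] [698. 138.  20.] [[574.0, 54.6], [236.4, 91.9], np.float64(21.4)]
side orange 210 [ 524.4 -332.2  101.1] [ 511. -337.   61.] [ 539. -308.  128.] [[525.4, -322.2], [28.5, 25.1], np.float64(72.5)]
side orangetop 108 [ 524.8 -324.5  124.1] [ 511. -338.  117.] [ 539. -308.  128.] [[525.4, -321.9], [28.0, 25.9], np.float64(67.3)]
side rest 340 [ 523.3 -330.1   39.5] [ 492. -355.   34.] [ 558. -287.   46.] [[525.3, -321.6], [58.1, 55.9], np.float64(71.8)]
side blue 57 [497.2  19.6  63.1] [486.  12.  44.] [506.  39.  70.] [[495.6, 25.1], [20.8, 20.8], np.float64(31.5)]
side yellow 166 [585.2  40.3  85.3] [554.  14.  75.] [617.  98.  92.] [[584.1, 60.2], [37.5, 93.2], np.float64(22.3)]
side head 95 [584.5  59.3 121.4] [563.  37. 115.] [605.  80. 126.] [[584.6, 59.5], [36.1, 37.7], np.float64(15.4)]
side headall 146 [582.8  54.  119.1] [563.  37. 102.] [605.  80. 126.] [[584.6, 59.4], [36.7, 39.0], np.float64(16.7)]
side bed 696 [540.9  30.3  15.4] [449. -27.  10.] [752. 284.  20.] [[566.4, 101.7], [294.0, 312.9], np.float64(74.0)]
```

```bash
python3 -m inch '{"slide":[[0.038,0.028,-0.005],[0.038,0.029,-0.005],[0.038,0.028,-0.005],[0.038,0.029,-0.005],[0.038,0.029,-0.005],[0.038,0.028,-0.005],[0.038,0.029,-0.005],[0.038,0.029,-0.005],[0.038,0.028,-0.005],[0.038,0.029,-0.005]],"turn":[[0,0,0.1],[0,0,0.1],[0,0,0.1],[0,0,0.1],[0,0,0.1],[0,0,0.1],[0,0,0.1],[0,0,0.1],[0,0,0.1],[0,0,0.1]],"claw":[1,1,1,1,1,1,1,1,1,1]}' 40
python3 -m inch '{"slide":[[0,0,0],[0,0,0]],"turn":[[0,0,0],[0,0,0]],"claw":[1,1]}'
python3 - <<'E'
from h import *
s,g,M=state()
d=vision.get_image('wrist'); cv2.imwrite("pics/w1.png",d["img"][:,:,::-1]); np.savez("w1.npz",**d)
W=cloud(d);H=hsv(d);h,s,v=H[...,0],H[...,1],H[...,2]; z=W[...,2]
near=np.hypot(W[...,0]-527,W[...,1]+321)<60
for nm,m in[('top',(h<18)&(s>150)&(z>115)&(z<135)),('orange',(h<18)&(s>180)&(z>60)&(z<135)),('rest',(s<80)&(z>36)&(z<44))]:
    p=W[m&near]
    if len(p)>4: print(nm,len(p),p.min(0).round(1),p.max(0).round(1),np.median(p,0).round(1),cv2.minAreaRect(p[:,:2].astype(np.float32)))
E
```

```text
t: 0.98
eef_pos: [475.9, -357.7, 360.9]
orientation: [0.0, 0.815, 0.58, -0.0]
force: [-0.6, -0.3, 0.6]
opening: 1.002
grip_force: 0.0
t: 1.15
eef_pos: [476.7, -356.6, 360.5]
orientation: [-0.001, 0.815, 0.58, 0.0]
force: [-0.2, -0.1, 0.3]
opening: 0.996
grip_force: 0.0
t1.15 grasp [ 476.7 -356.3  205.8] z [-0.     0.002 -1.   ] yaxis deg -19.1 F [-0.24 -0.06  0.3 ] T [-0.112  0.058  0.019] open 0.996 grip 0.0 j [ 0.91  0.33 -0.42  1.58  0.14  1.26  0.13]
top 1312 [ 510.4 -335.7  115. ] [ 541.4 -305.   126.1] [ 525.8 -321.2  123.8] ((525.989013671875, -320.7712707519531), (25.927907943725586, 26.098661422729492), 72.29856872558594)
orange 1433 [ 510.4 -335.7   73.8] [ 540.2 -305.5  126.1] [ 524.1 -320.8  123.7] ((525.7840576171875, -320.5816345214844), (25.8754940032959, 25.642778396606445), 73.15044403076172)
rest 1880 [ 491.1 -346.2   36.1] [ 559.8 -287.2   41.3] [ 513.6 -308.2   39.1] ((525.9126586914062, -321.29437255859375), (54.92898178100586, 55.89432144165039), 72.31057739257812)
```

View pics/w1.png

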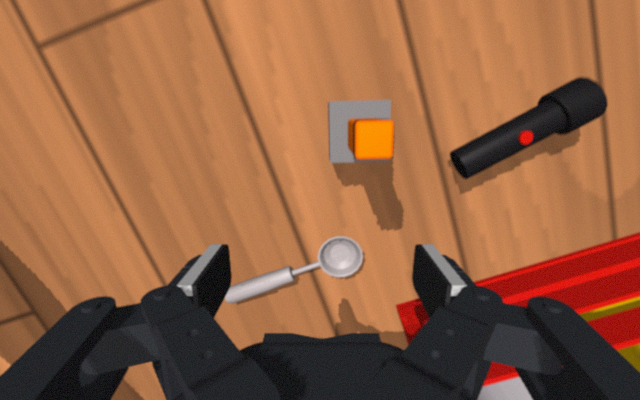

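The wrist view shows the driver top at (374,139) and the torch clear of it at (455,160). That gives the driver at (526,-321), face angle -17.7°, with its top at about 124 mm as it should be.

```bash
python3 -m inch '{"slide":[[0.025,0.018,0],[0.0243,0.0175,0],[0,0,-0.02],[0,0,-0.02],[0,0,-0.02],[0,0,-0.02],[0,0,-0.02],[0,0,-0.006],[0,0,0],[0,0,0]],"turn":[[0,0,0.024],[0,0,0],[0,0,0],[0,0,0],[0,0,0],[0,0,0],[0,0,0],[0,0,0],[0,0,0],[0,0,0]],"claw":[1,1,1,1,1,1,1,1,1,1]}' 40
python3 - <<'E'
from h import *
s,g,M=state()
E
```

```text
t: 2.03
eef_pos: [523.6, -324.5, 255.9]
orientation: [0.0, 0.81, 0.587, -0.0]
force: [0.1, -0.2, 0.7]
opening: 0.996
grip_force: 0.0
t2.03 grasp [ 523.7 -324.6  101.2] z [ 0.    -0.001 -1.   ] yaxis deg -18.1 F [ 0.13 -0.21  0.66] T [-0.004 -0.047  0.012] open 0.996 grip 0.0 j [ 0.81  0.47 -0.42  1.63  0.21  1.09  0.01]
```

```bash
python3 -m inch '{"slide":[[0.0023,0.0034,0],[0,0,0],[0,0,0],[0,0,0],[0,0,0],[0,0,0],[0,0,0],[0,0,0],[0,0,0],[0,0,0]],"turn":[[0,0,0.005],[0,0,0],[0,0,0],[0,0,0],[0,0,0],[0,0,0],[0,0,0],[0,0,0],[0,0,0],[0,0,0]],"claw":[1,1,0,0,0,0,0,0,0,0]}' 40
python3 - <<'E'
from h import *
s,g,M=state()
E
```

```text
t: 2.87
eef_pos: [526.3, -320.3, 255.3]
orientation: [0.0, 0.808, 0.589, 0.0]
force: [-0.7, -0.4, 3.4]
opening: 0.301
grip_force: 40.2
t2.87 grasp [ 526.4 -320.3  100.6] z [ 0. -0. -1.] yaxis deg -17.8 F [-0.74 -0.39  3.43] T [-0.034  0.1   -0.025] open 0.301 grip 40.2 j [ 0.81  0.47 -0.43  1.63  0.21  1.08  0.01]
```

```bash
python3 -m inch '{"slide":[[0,0,0.015],[0,0,0.02],[0,0,0.025],[0,0,0.025],[0,0,0.025],[0,0,0.025],[0.006,0.02,0.015],[0.008,0.03,0],[0.008,0.03,0],[0.008,0.03,0]],"turn":[[0,0,0],[0,0,0],[0,0,0],[0,0,0],[0,0,0],[0,0,0],[0,0,0.05],[0,0,0.07],[0,0,0.07],[0,0,0.07]],"claw":[0,0,0,0,0,0,0,0,0,0]}'
python3 -m inch '{"slide":[[0.008,0.03,0],[0.008,0.03,0],[0.008,0.03,0],[0.008,0.03,0],[0.008,0.03,0],[0.008,0.03,0],[0.008,0.025,0],[0,0,0],[0,0,0],[0,0,0]],"turn":[[0,0,0.07],[0,0,0.07],[0,0,0.07],[0,0,0.07],[0,0,0.07],[0,0,0.067],[0,0,0],[0,0,0],[0,0,0],[0,0,0]],"claw":[0,0,0,0,0,0,0,0,0,0]}'
python3 - <<'E'
from h import *
s,g,M=state()
d=vision.get_image('wrist'); cv2.imwrite("pics/w2.png",d["img"][:,:,::-1]); np.savez("w2.npz",**d)
W=cloud(d);z=W[...,2]
near=np.hypot(W[...,0]-587,W[...,1]-60)<70
for nm,m in[('headtop',(z>117)&(z<130)&(np.hypot(W[...,0]-587,W[...,1]-60)<32)),('bridge',(z>83)&(z<91)),('bed',(z>10)&(z<20)&(np.hypot(W[...,0]-587,W[...,1]-60)<150))]:
    p=W[m]
    if len(p)>4: print(nm,len(p),p.min(0).round(1),p.max(0).round(1),np.median(p,0).round(1),cv2.minAreaRect(p[:,:2].astype(np.float32)))
E
```

```text
t: 3.7
eef_pos: [556.3, -209.0, 405.3]
orientation: [0.0, 0.724, 0.69, 0.0]
force: [-0.0, -0.3, -1.0]
opening: 0.301
grip_force: 40.0
t: 4.53
eef_pos: [612.2, -5.9, 404.7]
orientation: [-0.0, 0.566, 0.824, -0.0]
force: [-1.1, -0.5, -0.5]
opening: 0.294
grip_force: 40.0
t4.53 grasp [612.1  -5.9 250. ] z [-0.001 -0.    -1.   ] yaxis deg 21.0 F [-1.05 -0.51 -0.49] T [-0.019  0.031  0.043] open 0.294 grip 40.0 j [ 0.47  0.38 -0.69  1.47  0.25  1.38  0.13]
headtop 1628 [564.1  40.8 118.1] [606.9  83.5 124.1] [585.5  63.1 121.9] ((585.6320190429688, 62.263580322265625), (34.10362243652344, 33.28908157348633), 21.019453048706055)
bridge 6277 [ 553.6 -180.5   83. ] [940.9 224.6  91. ] [819.5  49.6  86.6] ((769.4814453125, 26.18634033203125), (280.2535400390625, 401.0340576171875), 44.05903625488281)
bed 8621 [448.4 -26.4  12.4] [695.2 138.5  19.1] [546.6  58.8  15.1] ((571.4342651367188, 56.39558410644531), (231.34381103515625, 89.43740844726562), 21.398977279663086)
```

View pics/w2.png

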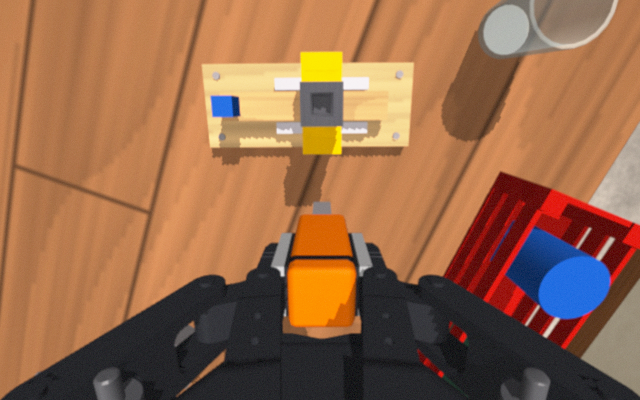

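The socket sits at about (321,103) in the head and the driver's bit tip at (321,208). I fitted the head top at (585.6,62.3) with yaw 21.2°, which agrees with the centre of the bed. I'll check where the bit sits in the grasp.

```bash
python3 - <<'E'
from h import *
s,g,M=state()
d=dict(np.load('w2.npz')); W=cloud(d); T=(W-g)@M   # tool coords about grasp
for nm,b in(('bit',(T[...,2]>50)&(T[...,2]<100)),('handle',(T[...,2]>-40)&(T[...,2]<40))):
    p=T[b&(abs(T[...,0])<30)&(abs(T[...,1])<14)]
    print(nm,len(p),np.percentile(p,[2,50,98],axis=0).round(1).tolist())
E
```

```text
t4.58 grasp [612.1  -6.6 250.1] z [-0.    -0.001 -1.   ] yaxis deg 20.9 F [-0.45  0.32 -1.69] T [-0.037 -0.017  0.047] open 0.302 grip 40.0 j [ 0.47  0.38 -0.69  1.47  0.25  1.38  0.13]
bit 232 [[6.0, -5.6, 59.5], [6.4, 0.4, 72.4], [6.9, 5.9, 87.0]]
handle 7378 [[-10.0, -13.4, -24.4], [11.2, -0.1, -22.0], [13.9, 13.3, 33.4]]
```

```bash
python3 -m inch '{"slide":[[-0.008,0.02,0],[-0.01,0.025,0],[-0.0086,0.0238,0],[0,0,-0.01],[0,0,-0.012],[0,0,-0.012],[0,0,0],[0,0,0],[0,0,0]],"turn":[[0,0,0.003],[0,0,0],[0,0,0],[0,0,0],[0,0,0],[0,0,0],[0,0,0],[0,0,0],[0,0,0]],"claw":[0,0,0,0,0,0,0,0,0]}'
python3 - <<'E'
from h import *
s,g,M=state()
d=vision.get_image('scene'); np.savez("s2.npz",**d)
e=vision.get_image('side'); cv2.imwrite("pics/s3.png",np.hstack([cv2.resize(d["img"][130:240,285:385],(400,440),interpolation=2),cv2.resize(e["img"][110:220,270:370],(400,440),interpolation=2)])[:,:,::-1])
E
```

```text
t: 5.33
eef_pos: [586.0, 62.6, 371.2]
orientation: [-0.0, 0.566, 0.825, -0.0]
force: [0.8, 0.0, -0.7]
opening: 0.301
grip_force: 40.0
t5.33 grasp [586.   62.6 216.5] z [-0.  0. -1.] yaxis deg 21.1 F [ 0.83  0.04 -0.68] T [ 0.028 -0.03   0.045] open 0.301 grip 40.0 j [ 0.4   0.36 -0.72  1.58  0.24  1.3   0.01]
```

View pics/s3.png

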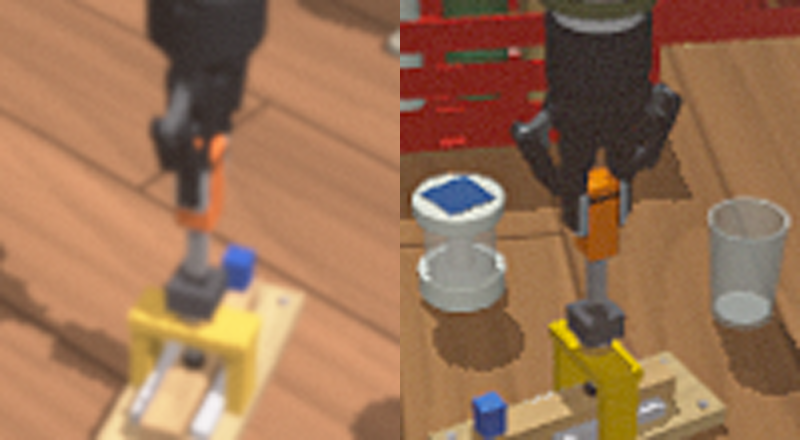

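In both crops the bit sits right over the centre of the head, so I'll lower it slowly while watching the force.

```bash
python3 -m inch '{"slide":[[-0.0003,0,-0.003],[0,0,-0.003],[0,0,-0.003],[0,0,-0.003],[0,0,0],[0,0,0]],"turn":[[0,0,0],[0,0,0],[0,0,0],[0,0,0],[0,0,0],[0,0,0]],"claw":[0,0,0,0,0,0]}'
python3 -c "from h import *;state()"
python3 -m inch '{"slide":[[0,0,-0.003],[0,0,-0.002],[0,0,-0.002],[0,0,0],[0,0,0]],"turn":[[0,0,0],[0,0,0],[0,0,0],[0,0,0],[0,0,0]],"claw":[0,0,0,0,0]}'
python3 -c "from h import *;state()"
```

```text
t: 5.93
eef_pos: [585.3, 63.5, 358.9]
orientation: [-0.0, 0.565, 0.825, -0.0]
force: [0.8, -1.3, -1.5]
opening: 0.299
grip_force: 40.0
t5.93 grasp [585.3  63.5 204.2] z [-0. -0. -1.] yaxis deg 21.2 F [ 0.84 -1.25 -1.49] T [-0.157  0.004 -0.036] open 0.299 grip 40.0 j [ 0.39  0.37 -0.72  1.59  0.25  1.28  0.  ]
t: 6.35
eef_pos: [585.4, 63.5, 352.0]
orientation: [-0.0, 0.565, 0.825, -0.0]
force: [0.1, 0.2, -1.1]
opening: 0.296
grip_force: 40.0
t6.35 grasp [585.3  63.5 197.3] z [-0. -0. -1.] yaxis deg 21.2 F [ 0.1   0.17 -1.1 ] T [-0.193 -0.071 -0.007] open 0.296 grip 40.0 j [ 0.39  0.37 -0.72  1.6   0.26  1.26  0.  ]
```

```bash
python3 -m inch '{"slide":[[0,-0.0005,-0.001],[0,0,-0.001],[0,0,0],[0,0,0]],"turn":[[0,0,0],[0,0,0],[0,0,0],[0,0,0]],"claw":[0,0,0,0]}'
python3 -c "from h import *;state()"
python3 -m inch '{"slide":[[0,0,0],[0,0,0],[0,0,-0.0003],[0,0,-0.0003],[0,0,-0.0003]],"turn":[[0,0,-0.1],[0,0,-0.1],[0,0,-0.1],[0,0,-0.1],[0,0,-0.1]],"claw":[0,0,0,0,0]}'
python3 -c "from h import *;state()"
```

```text
t: 6.68
eef_pos: [585.3, 63.2, 350.1]
orientation: [-0.0, 0.565, 0.825, 0.0]
force: [0.5, 0.2, -1.8]
opening: 0.296
grip_force: 40.0
t6.68 grasp [585.3  63.2 195.4] z [-0.  0. -1.] yaxis deg 21.2 F [ 0.46  0.22 -1.75] T [ 0.044  0.04  -0.005] open 0.296 grip 40.0 j [ 0.39  0.38 -0.72  1.6   0.26  1.26  0.  ]
t: 7.1
eef_pos: [585.6, 62.8, 349.5]
orientation: [0.0, 0.753, 0.658, 0.0]
force: [1.2, -0.1, -2.6]
opening: 0.3
grip_force: 39.9
t7.10 grasp [585.7  62.7 194.8] z [ 0.001 -0.    -1.   ] yaxis deg -7.7 F [ 1.21 -0.1  -2.59] T [-0.369 -0.316  0.121] open 0.300 grip 39.9 j [ 0.33  0.36 -0.64  1.61  0.22  1.25 -0.48]
```

The torque reads 0.12 N m, so the screw is turning.

```bash
python3 -m inch '{"slide":[[0,0,-0.0003],[0,0,-0.0003],[0,0,-0.0003],[0,0,-0.0003],[0,0,-0.0003],[0,0,-0.0003],[0,0,-0.0003],[0,0,-0.0003]],"turn":[[0,0,-0.1],[0,0,-0.1],[0,0,-0.1],[0,0,-0.1],[0,0,-0.1],[0,0,-0.1],[0,0,-0.1],[0,0,-0.1]],"claw":[0,0,0,0,0,0,0,0]}'
python3 -c "from h import *;state()"
python3 -m inch '{"slide":[[0,0,-0.0003],[0,0,-0.0003],[0,0,-0.0003],[0,0,-0.0003],[0,0,-0.0003],[0,0,-0.0003],[0,0,-0.0003],[0,0,-0.0003],[0,0,0]],"turn":[[0,0,-0.1],[0,0,-0.1],[0,0,-0.1],[0,0,-0.1],[0,0,-0.1],[0,0,-0.1],[0,0,-0.1],[0,0,-0.1],[0,0,0]],"claw":[0,0,0,0,0,0,0,0,0]}'
python3 -c "from h import *;state()"
```

```text
t: 7.77
eef_pos: [585.7, 62.7, 347.1]
orientation: [0.0, 0.95, 0.313, 0.001]
force: [1.7, -2.0, -1.2]
opening: 0.299
grip_force: 39.9
t7.77 grasp [585.9  62.6 192.4] z [ 0.001 -0.001 -1.   ] yaxis deg -53.6 F [ 1.67 -2.04 -1.23] T [-0.402 -0.618  0.134] open 0.299 grip 39.9 j [ 0.24  0.34 -0.52  1.61  0.17  1.23 -1.25]
t: 8.52
eef_pos: [585.8, 62.6, 344.8]
orientation: [0.0, 0.997, -0.082, 0.001]
force: [3.5, -3.5, -1.6]
opening: 0.301
grip_force: 39.9
t8.52 grasp [586.   62.5 190.1] z [ 0.002 -0.001 -1.   ] yaxis deg -99.4 F [ 3.5  -3.54 -1.64] T [-0.756 -0.834  0.074] open 0.301 grip 39.9 j [ 0.15  0.32 -0.4   1.62  0.13  1.22 -2.02]
```

```bash
python3 -m inch '{"slide":[[0,0,0],[0,0,0],[0,0,0],[0,0,0.01],[0,0,0.025],[0,0,0.03],[0,0,0],[0,0,0],[0,0,0],[0,0,0]],"turn":[[0,0,0],[0,0,0],[0,0,0],[0,0,0],[0,0,0],[0,0,0],[0,0,0.1],[0,0,0.12],[0,0,0.12],[0,0,0.12]],"claw":[0.6,0.6,0.6,0.6,0.6,0.6,0.6,0.6,0.6,0.6]}'
python3 -m inch '{"slide":[[-0.009,-0.0035,0],[-0.009,-0.0035,0],[-0.009,-0.0035,0],[-0.009,-0.0035,0],[-0.009,-0.0035,0],[-0.009,-0.0035,0],[-0.009,-0.0035,0],[-0.009,-0.0035,0],[-0.009,-0.0035,0],[-0.009,-0.0035,0]],"turn":[[0,0,0.12],[0,0,0.12],[0,0,0.12],[0,0,0.12],[0,0,0.12],[0,0,0.12],[0,0,0.12],[0,0,0.12],[0,0,0.12],[0,0,0.12]],"claw":[0.6,0.6,0.6,0.6,0.6,0.6,0.6,0.6,0.6,0.6]}'
python3 -m inch '{"slide":[[0,0,0],[0,0,0],[0,0,0],[0,0,0],[0,0,0],[0,0,0]],"turn":[[0,0,0.12],[0,0,0.12],[0,0,0.12],[0,0,0.08],[0,0,0],[0,0,0]],"claw":[0.6,0.6,0.6,0.6,0.6,0.6]}'
python3 - <<'E'
from h import *
s,g,M=state()
d=vision.get_image('wrist'); cv2.imwrite("pics/w4.png",d["img"][:,:,::-1]); np.savez("w4.npz",**d)
W=cloud(d);z=W[...,2];H=hsv(d);h,s,v=H[...,0],H[...,1],H[...,2]
r=np.hypot(W[...,0]-585.5,W[...,1]-62.3)
for nm,m in[('head',(z>108)&(z<122)&(r<30)),('drv',(h<18)&(s>150)&(z>205)&(z<222)),('tab',(h>105)&(h<130)&(s>120)&(z>62)&(z<72))]:
    p=W[m]
    if len(p)>4: print(nm,len(p),p.min(0).round(1),p.max(0).round(1),np.median(p,0).round(1),cv2.minAreaRect(p[:,:2].astype(np.float32)))
E
```

```text
t: 9.35
eef_pos: [585.3, 63.2, 410.5]
orientation: [-0.0, 0.988, 0.153, 0.0]
force: [0.1, 1.2, -0.6]
opening: 0.601
grip_force: 0.0
t: 10.18
eef_pos: [494.9, 28.1, 410.3]
orientation: [0.0, 0.729, 0.685, 0.0]
force: [-0.5, -0.2, 0.0]
opening: 0.603
grip_force: 0.0
t: 10.68
eef_pos: [495.4, 28.2, 410.1]
orientation: [0.0, 0.566, 0.825, 0.0]
force: [0.3, -0.7, -0.2]
opening: 0.603
grip_force: 0.0
t10.68 grasp [495.4  28.2 255.4] z [ 0.001  0.    -1.   ] yaxis deg 21.1 F [ 0.27 -0.75 -0.2 ] T [-0.014  0.015 -0.001] open 0.603 grip 0.0 j [ 0.41  0.08 -0.59  1.76  0.05  1.31  0.18]
head 988 [566.4  43.7 108. ] [601.7  80.8 122. ] [577.3  66.6 116.3] ((585.547607421875, 62.362762451171875), (35.06302261352539, 34.1165885925293), 5.955920219421387)
drv 2016 [570.6  48.2 205.1] [598.4  76.2 214.7] [582.3  63.1 212.3] ((584.7069702148438, 62.32196044921875), (26.08262825012207, 26.951162338256836), 84.23703002929688)
tab 620 [483.9 -64.3  62. ] [935.5  39.5  72. ] [502.2  22.5  67.3] ((715.0718994140625, 14.655830383300781), (78.17987823486328, 461.68255615234375), 79.88982391357422)
```

View pics/w4.png

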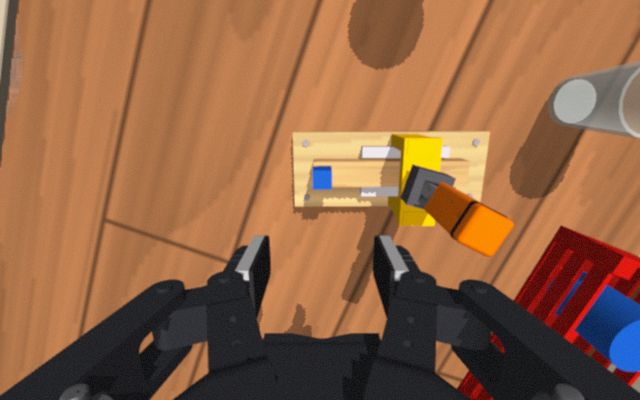

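In this view the tab is at (322,177), the head at (425,187) and the driver stands in it. The head's yaw has fallen by 1.84 rad. Next I'll come down astride the tab.

```bash
python3 -m inch '{"slide":[[0.0015,-0.0005,-0.025],[0,0,-0.025],[0,0,-0.025],[0,0,-0.025],[0,0,-0.025],[0,0,-0.025],[0,0,-0.02],[0,0,-0.014],[0,0,0],[0,0,0]],"turn":[[0,0,0],[0,0,0],[0,0,0],[0,0,0],[0,0,0],[0,0,0],[0,0,0],[0,0,0],[0,0,0],[0,0,0]],"claw":[0.5,0.5,0.5,0.5,0.5,0.5,0.5,0.5,0.5,0.5]}'
python3 - <<'E'
from h import *
s,g,M=state()
d=vision.get_image('wrist'); cv2.imwrite("pics/w5.png",d["img"][:,:,::-1])
W=cloud(d);z=W[...,2];H=hsv(d);h,s,v=H[...,0],H[...,1],H[...,2]
T=(W-g)@M
p=T[(h>105)&(h<130)&(s>120)&(z>50)&(z<75)&(np.linalg.norm(T,axis=-1)<60)]
print(len(p),p.min(0).round(1),p.max(0).round(1),np.median(p,0).round(1))
for i in range(3): vision.get_image('side'); print(bot.observe()['force'].round(2))
E
```

```text
t: 11.57
eef_pos: [496.8, 27.7, 225.5]
orientation: [-0.001, 0.565, 0.825, -0.0]
force: [-0.1, 0.4, 1.0]
opening: 0.503
grip_force: 0.0
t11.57 grasp [496.7  27.7  70.8] z [-0.001  0.    -1.   ] yaxis deg 21.1 F [-0.13  0.36  1.05] T [ 0.015 -0.013 -0.002] open 0.503 grip 0.0 j [ 0.36  0.3  -0.57  1.96  0.19  0.94  0.07]
2257 [-10.7 -10.2  -4.2] [10.4 21.4 20.7] [ 3.4 -0.4  3.8]
[-0.08  0.11  0.11]
[-0.58  0.49  0.43]
[0.45 0.44 0.03]
```

```bash
python3 -m inch '{"slide":[[0,0,-0.005],[-0.0028,-0.0011,0],[-0.0028,-0.0011,0],[-0.0019,-0.0007,0],[0,0,0],[0,0,0]],"turn":[[0,0,0],[0,0,0],[0,0,0],[0,0,0],[0,0,0],[0,0,0]],"claw":[0.5,0.5,0.5,0.5,0.5,0.5]}'
for i in 1 2 3 4 5; do python3 -m inch '{"slide":[[-0.0009,-0.0004,0]],"turn":[[0,0,0]],"claw":[0.5]}' | grep -E "eef|force"; done
```

```text
t: 12.27
eef_pos: [489.3, 24.6, 220.6]
orientation: [0.0, 0.565, 0.825, 0.0]
force: [0.6, 0.4, 0.9]
opening: 0.502
grip_force: 0.0
eef_pos: [488.6, 24.3, 220.6]
force: [-0.3, 0.6, -0.4]
grip_force: 0.0
eef_pos: [487.6, 23.9, 220.5]
force: [-0.1, -0.8, 0.2]
grip_force: 0.0
eef_pos: [486.6, 23.4, 220.5]
force: [-0.9, 0.6, -0.1]
grip_force: 0.0
eef_pos: [485.8, 23.1, 220.5]
force: [4.1, 0.7, -3.0]
grip_force: 1.9
eef_pos: [485.2, 22.9, 220.6]
force: [5.1, 2.3, -4.6]
grip_force: 2.9
```

```bash
for i in 1 2 3 4 5; do python3 -m inch '{"slide":[[-0.0009,-0.0004,0]],"turn":[[0,0,0]],"claw":[0.5]}' | grep -E "eef|force"; done
python3 - <<'E'
from h import *
s,g,M=state()
d=vision.get_image('wrist')
W=cloud(d);z=W[...,2];H=hsv(d);h,s,v=H[...,0],H[...,1],H[...,2]
T=(W-g)@M
p=T[(h>105)&(h<130)&(s>120)&(z>60)&(z<75)&(np.linalg.norm(T,axis=-1)<60)]
print(len(p),p.min(0).round(1),p.max(0).round(1),np.percentile(p,[3,50,97],axis=0).round(1).tolist())
E
```

```text
eef_pos: [484.5, 22.6, 220.7]
force: [5.6, 3.5, -4.3]
grip_force: 3.0
eef_pos: [483.6, 22.2, 220.7]
force: [6.2, 2.3, -5.1]
grip_force: 3.0
eef_pos: [482.7, 21.9, 220.7]
force: [5.2, 3.3, -4.4]
grip_force: 3.0
eef_pos: [481.8, 21.4, 220.7]
force: [5.6, 3.1, -3.6]
grip_force: 3.0
eef_pos: [480.9, 21.1, 220.7]
force: [6.0, 3.6, -4.0]
grip_force: 3.0
t13.10 grasp [481.2  21.2  66. ] z [ 0.002  0.001 -1.   ] yaxis deg 21.2 F [ 5.97  3.55 -4.03] T [ 0.523 -1.07   0.054] open 0.504 grip 3.0 j [ 0.38  0.27 -0.57  2.    0.18  0.92  0.09]
2169 [-10.2 -21.8  -7.4] [11.4 21.4  6. ] [[-8.9, 1.8, -2.4], [2.2, 11.4, -1.0], [10.4, 21.0, 4.4]]
```

Steady drag is about 6.4 N, so the foot is pressing with roughly 7.5–8 N. That's too tight, so I'll turn the screw back about 0.68 rad.

```bash
python3 -m inch '{"slide":[[0.0045,0.0018,0],[0.0047,0.0018,0],[0,0,0.02],[0,0,0.025],[0,0,0.03],[0,0,0.03],[0,0,0.03],[0,0,0.03],[0,0,0.025],[0,0,0]],"turn":[[0,0,0],[0,0,0],[0,0,0],[0,0,0],[0,0,0],[0,0,0],[0,0,0],[0,0,0],[0,0,0],[0,0,0]],"claw":[0.5,0.5,0.5,0.5,0.5,0.5,0.5,0.6,0.7,0.7]}'
python3 -m inch '{"slide":[[0.02,0.008,0],[0.025,0.01,0],[0.025,0.01,0],[0.02,0.008,0],[0.0035,0.0005,0],[0,0,0],[0,0,0]],"turn":[[0,0,-0.1],[0,0,-0.1],[0,0,-0.1],[0,0,-0.1],[0,0,-0.071],[0,0,0],[0,0,0]],"claw":[0.7,0.7,0.7,0.7,0.7,0.7,0.7]}'
python3 - <<'E'
from h import *
state()
E
```

```text
t: 13.98
eef_pos: [490.7, 24.8, 415.6]
orientation: [0.003, 0.565, 0.825, 0.002]
force: [1.0, 0.7, 1.1]
opening: 0.704
grip_force: 0.0
t: 14.57
eef_pos: [583.1, 60.9, 409.7]
orientation: [-0.0, 0.741, 0.672, -0.0]
force: [-0.6, 0.5, -0.5]
opening: 0.701
grip_force: 0.0
t14.57 grasp [582.9  60.9 255. ] z [-0.001  0.    -1.   ] yaxis deg -5.6 F [-0.65  0.46 -0.51] T [-0.013 -0.002 -0.041] open 0.701 grip 0.0 j [ 0.28  0.3  -0.56  1.54  0.16  1.36 -0.4 ]
```

```bash
python3 -m inch '{"slide":[[0.0023,0.0014,-0.01],[0,0,-0.02],[0,0,-0.02],[0,0,-0.015],[0,0,0],[0,0,0],[0,0,0],[0,0,0],[0,0,0],[0,0,0]],"turn":[[0,0,0],[0,0,0],[0,0,0],[0,0,0],[0,0,0],[0,0,0],[0,0,0],[0,0,0],[0,0,0],[0,0,0]],"claw":[0.7,0.7,0.7,0.7,0.7,0,0,0,0,0]}'
python3 -c "from h import *;state()"
python3 -m inch '{"slide":[[0,0,0],[0,0,0],[0,0,0],[0,0,0],[0,0,0.0003],[0,0,0.0003]],"turn":[[0,0,0.1],[0,0,0.1],[0,0,0.1],[0,0,0.1],[0,0,0.1],[0,0,0.1]],"claw":[0,0,0,0,0,0]}'
python3 -c "from h import *;state()"
```

```text
t: 15.4
eef_pos: [585.6, 62.3, 346.7]
orientation: [0.001, 0.742, 0.671, 0.001]
force: [-1.8, 0.2, 6.1]
opening: 0.298
grip_force: 41.9
t15.40 grasp [585.9  62.3 192. ] z [ 0.002 -0.    -1.   ] yaxis deg -5.8 F [-1.81  0.16  6.08] T [-0.018  0.189  0.055] open 0.298 grip 41.9 j [ 0.27  0.34 -0.56  1.61  0.19  1.24 -0.42]
t: 15.9
eef_pos: [585.6, 62.2, 347.1]
orientation: [0.001, 0.509, 0.861, 0.0]
force: [-1.8, -0.3, 4.2]
opening: 0.298
grip_force: 41.9
t15.90 grasp [585.9  62.2 192.4] z [ 0.002  0.    -1.   ] yaxis deg 28.9 F [-1.78 -0.28  4.25] T [-0.029  0.187 -0.161] open 0.298 grip 41.9 j [ 0.34  0.36 -0.65  1.61  0.23  1.25  0.15]
```

```bash
python3 -m inch '{"slide":[[0,0,0.0003],[0,0,0.0003],[0,0,0.0003],[0,0,0.0003],[0,0,0.0002],[0,0,0],[0,0,0]],"turn":[[0,0,0.1],[0,0,0.1],[0,0,0.1],[0,0,0.1],[0,0,0.06],[0,0,0],[0,0,0]],"claw":[0,0,0,0,0,0,0]}'
python3 -c "from h import *;state()"
python3 -m inch '{"slide":[[0,0,0],[0,0,0],[0,0,0],[0,0,0.01],[0,0,0.025],[0,0,0.03],[-0.01,-0.004,0.002],[-0.03,-0.012,0],[-0.03,-0.012,0],[-0.025,-0.01,0]],"turn":[[0,0,0],[0,0,0],[0,0,0],[0,0,0],[0,0,0],[0,0,0],[0,0,-0.09],[0,0,-0.1],[0,0,-0.1],[0,0,-0.1]],"claw":[0.6,0.6,0.6,0.6,0.6,0.6,0.6,0.6,0.6,0.6]}'
python3 -m inch '{"slide":[[0,0,0],[0,0,0],[0,0,0],[0,0,0]],"turn":[[0,0,-0.1],[0,0,-0.1],[0,0,0],[0,0,0]],"claw":[0.5,0.5,0.5,0.5]}'
cat > look.py <<'E'
from h import *
s,g,M=state()
d=vision.get_image('wrist')
W=cloud(d);z=W[...,2];H=hsv(d);h,s,v=H[...,0],H[...,1],H[...,2]
r=np.hypot(W[...,0]-585.5,W[...,1]-62.3)
for nm,m in[('head',(z>108)&(z<124)&(r<30)),('drv',(h<18)&(s>150)&(z>205)&(z<224)&(r<30)),('tab',(h>105)&(h<130)&(s>120)&(z>62)&(z<74)&(r<150))]:
    p=W[m]
    if len(p)>4: print(nm,len(p),np.median(p,0).round(1),cv2.minAreaRect(p[:,:2].astype(np.float32)))
E
python3 look.py
```

```text
t: 16.48
eef_pos: [585.6, 62.2, 348.5]
orientation: [0.001, 0.302, 0.953, 0.0]
force: [-1.1, -0.6, 5.2]
opening: 0.299
grip_force: 42.0
t16.48 grasp [585.9  62.2 193.8] z [ 0.002  0.    -1.   ] yaxis deg 54.9 F [-1.12 -0.55  5.24] T [-0.09   0.292 -0.059] open 0.299 grip 42.0 j [ 0.4   0.38 -0.72  1.6   0.26  1.26  0.59]
t: 17.32
eef_pos: [488.9, 23.9, 414.9]
orientation: [0.0, 0.482, 0.876, 0.0]
force: [-0.6, -0.0, 0.1]
opening: 0.603
grip_force: 0.0
t: 17.65
eef_pos: [490.4, 24.4, 415.1]
orientation: [0.0, 0.564, 0.826, 0.0]
force: [1.2, -0.3, 0.2]
opening: 0.504
grip_force: 0.0
t17.65 grasp [490.5  24.4 260.4] z [ 0.001 -0.    -1.   ] yaxis deg 21.3 F [ 1.25 -0.35  0.21] T [ 0.012 -0.011  0.035] open 0.504 grip 0.0 j [ 0.52  0.08 -0.69  1.76  0.05  1.32  0.2 ]
head 1095 [579.4  65.3 118. ] ((585.6907348632812, 62.41053771972656), (34.84360885620117, 35.17902374267578), 40.84212875366211)
drv 2082 [582.1  63.1 213.9] ((584.4700927734375, 62.374542236328125), (26.74765396118164, 26.830406188964844), 52.235469818115234)
tab 339 [491.   25.8  67.1] ((491.08197021484375, 25.5654296875), (18.020912170410156, 19.508588790893555), 21.113744735717773)
```

```bash
python3 -m inch '{"slide":[[0.0005,0.001,-0.025],[0,0,-0.025],[0,0,-0.025],[0,0,-0.025],[0,0,-0.025],[0,0,-0.03],[0,0,-0.025],[0,0,-0.014],[0,0,0],[0,0,0]],"turn":[[0,0,0],[0,0,0],[0,0,0],[0,0,0],[0,0,0],[0,0,0],[0,0,0],[0,0,0],[0,0,0],[0,0,0]],"claw":[0.5,0.5,0.5,0.5,0.5,0.5,0.5,0.5,0.5,0.5]}'
python3 -c "from h import *;state()"
```

```text
t: 18.53
eef_pos: [491.0, 25.5, 220.3]
orientation: [-0.001, 0.564, 0.826, -0.0]
force: [0.8, 0.1, 0.9]
opening: 0.496
grip_force: 0.0
t18.53 grasp [490.8  25.6  65.6] z [-0.001  0.001 -1.   ] yaxis deg 21.3 F [0.83 0.1  0.86] T [0.086 0.036 0.006] open 0.496 grip 0.0 j [ 0.45  0.31 -0.66  1.97  0.23  0.94  0.04]
```

```bash
python3 -m inch '{"slide":[[-0.0028,-0.0011,0],[-0.0028,-0.0011,0],[-0.0028,-0.0011,0],[-0.0009,-0.0004,0]],"turn":[[0,0,0],[0,0,0],[0,0,0],[0,0,0]],"claw":[0.5,0.5,0.5,0.5]}'
for i in 1 2 3 4 5 6 7 8; do python3 -m inch '{"slide":[[-0.0009,-0.0004,0]],"turn":[[0,0,0]],"claw":[0.5]}' | grep -E "eef|force"; done
```

```text
t: 18.87
eef_pos: [481.3, 21.2, 221.2]
orientation: [0.001, 0.565, 0.825, 0.0]
force: [0.9, -0.6, 0.1]
opening: 0.496
grip_force: 0.0
eef_pos: [480.8, 20.9, 221.2]
force: [3.4, 1.2, -0.9]
grip_force: 1.4
eef_pos: [480.2, 20.8, 221.1]
force: [4.5, 2.1, -1.0]
grip_force: 2.2
eef_pos: [479.5, 20.5, 221.1]
force: [4.4, 1.2, 0.6]
grip_force: 2.5
eef_pos: [478.7, 20.2, 221.1]
force: [4.2, 2.1, 1.4]
grip_force: 2.7
eef_pos: [477.8, 19.8, 221.1]
force: [5.0, 1.8, 1.6]
grip_force: 2.7
eef_pos: [476.9, 19.4, 221.1]
force: [4.8, 2.6, 1.2]
grip_force: 2.7
eef_pos: [476.0, 19.0, 221.1]
force: [4.3, 2.8, 1.4]
grip_force: 2.7
eef_pos: [475.1, 18.6, 221.1]
force: [5.0, 2.5, 0.8]
grip_force: 2.7
```

Drag is about 5 N now, and this time the fingers pressed slightly down, where before they lifted. Allowing for that, D = μ(2F + W − L) gives a foot force of about 3 N. I'll check with a drag that relieves the vertical load.

```bash
for i in 1 2 3 4 5 6 7 8; do python3 -m inch '{"slide":[[-0.0009,-0.0004,0.0003]],"turn":[[0,0,0]],"claw":[0.5]}' | grep -E "eef|force"; done
```

```text
eef_pos: [473.9, 18.1, 221.2]
force: [3.8, 1.4, -1.0]
grip_force: 2.0
eef_pos: [472.7, 17.5, 221.2]
force: [3.4, 2.0, -2.6]
grip_force: 1.8
eef_pos: [471.5, 17.0, 221.3]
force: [3.1, 2.1, -1.5]
grip_force: 1.7
eef_pos: [470.5, 16.6, 221.5]
force: [3.0, 1.4, -2.9]
grip_force: 1.7
eef_pos: [469.6, 16.2, 221.8]
force: [2.7, 1.2, -2.8]
grip_force: 1.8
eef_pos: [468.8, 15.8, 222.1]
force: [3.9, 2.2, -2.7]
grip_force: 1.8
eef_pos: [467.9, 15.4, 222.5]
force: [4.1, 1.6, -3.2]
grip_force: 1.9
eef_pos: [467.1, 15.1, 222.8]
force: [3.9, 1.1, -2.9]
grip_force: 1.9
```

Drag here is about 3.8 N while lifting about 2.6 N. That puts the foot at 3–4.9 N, probably on the high side of the middle, so I'll ease it off about 0.15 rad.

```bash
python3 -m inch '{"slide":[[0.0045,0.0018,0],[0.0047,0.0018,0],[0,0,0.02],[0,0,0.025],[0,0,0.03],[0,0,0.03],[0,0,0.03],[0,0,0.03],[0,0,0.025],[0,0,0]],"turn":[[0,0,0],[0,0,0],[0,0,0],[0,0,0],[0,0,0],[0,0,0],[0,0,0],[0,0,0],[0,0,0],[0,0,0]],"claw":[0.5,0.5,0.5,0.5,0.5,0.5,0.5,0.6,0.7,0.7]}'
python3 -m inch '{"slide":[[0.025,0.01,0],[0.03,0.012,0],[0.03,0.012,0],[0.02,0.008,0],[0.0045,0.0015,0],[0,0,0],[0,0,0]],"turn":[[0,0,0.1],[0,0,0.11],[0,0,0.11],[0,0,0.11],[0,0,0.11],[0,0,0],[0,0,0]],"claw":[0.7,0.7,0.7,0.7,0.7,0.7,0.7]}'
python3 look.py
```

```text
t: 21.03
eef_pos: [477.5, 19.2, 417.8]
orientation: [0.003, 0.565, 0.825, 0.001]
force: [0.0, 0.6, -0.0]
opening: 0.7
grip_force: 0.0
t: 21.62
eef_pos: [585.9, 62.3, 412.0]
orientation: [-0.001, 0.326, 0.945, 0.0]
force: [-0.7, -0.2, -0.5]
opening: 0.7
grip_force: 0.0
t21.62 grasp [585.7  62.4 257.3] z [-0.002  0.001 -1.   ] yaxis deg 51.9 F [-0.75 -0.24 -0.46] T [-0.01   0.012  0.031] open 0.700 grip 0.0 j [ 0.43  0.34 -0.77  1.52  0.24  1.38  0.55]
head 691 [577.2  69.3 118.2] ((585.2376098632812, 62.396453857421875), (33.907352447509766, 34.035316467285156), 40.3114128112793)
drv 1932 [583.9  63.9 214.1] ((585.2388916015625, 62.884525299072266), (25.985034942626953, 25.943708419799805), 53.49512481689453)
tab 442 [477.   19.6  67.1] ((476.8430480957031, 19.150394439697266), (19.926698684692383, 20.5655460357666), 21.72264289855957)
```

```bash
python3 -m inch '{"slide":[[0,0,-0.014],[0,0,-0.02],[0,0,-0.02],[0,0,-0.01],[0,0,0],[0,0,0],[0,0,0],[0,0,0],[0,0,0],[0,0,0]],"turn":[[0,0,0.018],[0,0,0],[0,0,0],[0,0,0],[0,0,0],[0,0,0],[0,0,0],[0,0,0],[0,0,0],[0,0,0]],"claw":[0.7,0.7,0.7,0.7,0.7,0,0,0,0,0]}'
python3 -m inch '{"slide":[[0,0,0],[0,0,0.0003],[0,0,0],[0,0,0]],"turn":[[0,0,0.09],[0,0,0.08],[0,0,0],[0,0,0]],"claw":[0,0,0,0]}'
python3 -c "from h import *;state()"
python3 -m inch '{"slide":[[0,0,0],[0,0,0],[0,0,0],[0,0,0.01],[0,0,0.025],[0,0,0.03],[-0.015,-0.006,0],[-0.03,-0.012,0],[-0.03,-0.012,0],[-0.03,-0.012,0]],"turn":[[0,0,0],[0,0,0],[0,0,0],[0,0,0],[0,0,0],[0,0,0],[0,0,-0.09],[0,0,-0.12],[0,0,-0.12],[0,0,-0.12]],"claw":[0.6,0.6,0.6,0.6,0.6,0.6,0.6,0.6,0.6,0.6]}'
python3 -m inch '{"slide":[[-0.004,-0.001,0],[0,0,0],[0,0,0],[0,0,0]],"turn":[[0,0,-0.12],[0,0,-0.12],[0,0,-0.034],[0,0,0]],"claw":[0.5,0.5,0.5,0.5]}'
python3 look.py
```

```text
t: 22.5
eef_pos: [586.2, 62.2, 350.3]
orientation: [0.001, 0.317, 0.949, 0.0]
force: [-1.0, -1.1, 6.8]
opening: 0.296
grip_force: 41.2
t: 22.83
eef_pos: [586.2, 62.2, 350.6]
orientation: [0.001, 0.235, 0.972, 0.0]
force: [-2.0, -1.2, 7.8]
opening: 0.297
grip_force: 41.4
t22.83 grasp [586.5  62.2 195.9] z [ 0.002  0.    -1.   ] yaxis deg 62.9 F [-1.99 -1.16  7.79] T [-0.223  0.526 -0.06 ] open 0.297 grip 41.4 j [ 0.44  0.39 -0.78  1.6   0.29  1.27  0.71]
t: 23.67
eef_pos: [479.7, 20.1, 414.5]
orientation: [-0.0, 0.448, 0.894, 0.0]
force: [0.3, -0.2, 0.7]
opening: 0.601
grip_force: 0.0
t: 24.0
eef_pos: [476.7, 19.3, 415.0]
orientation: [0.001, 0.564, 0.825, 0.0]
force: [0.5, -0.7, 0.4]
opening: 0.502
grip_force: 0.0
t24.00 grasp [476.9  19.3 260.3] z [ 0.001 -0.001 -1.   ] yaxis deg 21.3 F [ 0.48 -0.68  0.42] T [ 0.021  0.002 -0.037] open 0.502 grip 0.0 j [ 0.6   0.04 -0.75  1.79  0.03  1.32  0.22]
head 1128 [579.3  63.9 118.3] ((585.2965087890625, 62.158504486083984), (33.961708068847656, 35.033695220947266), 48.01348876953125)
drv 2117 [581.9  62.9 214.3] ((585.1158447265625, 62.41185760498047), (27.116809844970703, 27.536163330078125), 61.907100677490234)
tab 356 [476.6  19.7  67.1] ((476.7840576171875, 19.301448822021484), (18.089570999145508, 20.07256507873535), 21.097379684448242)
```

```bash
python3 -m inch '{"slide":[[0,0,-0.025],[0,0,-0.025],[0,0,-0.025],[0,0,-0.025],[0,0,-0.025],[0,0,-0.03],[0,0,-0.025],[0,0,-0.014],[0,0,0],[0,0,0]],"turn":[[0,0,0],[0,0,0],[0,0,0],[0,0,0],[0,0,0],[0,0,0],[0,0,0],[0,0,0],[0,0,0],[0,0,0]],"claw":[0.5,0.5,0.5,0.5,0.5,0.5,0.5,0.5,0.5,0.5]}'
python3 -m inch '{"slide":[[-0.0028,-0.0011,0],[-0.0028,-0.0011,0],[-0.0028,-0.0011,0],[-0.0005,-0.0002,0]],"turn":[[0,0,0],[0,0,0],[0,0,0],[0,0,0]],"claw":[0.5,0.5,0.5,0.5]}'
for i in 1 2 3 4 5 6; do python3 -m inch '{"slide":[[-0.0009,-0.0004,0]],"turn":[[0,0,0]],"claw":[0.5]}' | grep -E "eef|force"; done
echo up; for i in 1 2 3 4 5 6; do python3 -m inch '{"slide":[[-0.0009,-0.0004,0.0003]],"turn":[[0,0,0]],"claw":[0.5]}' | grep -E "eef|force"; done
```

```text
t: 24.88
eef_pos: [477.0, 19.5, 220.2]
orientation: [-0.001, 0.563, 0.826, 0.0]
force: [0.3, 0.1, 0.3]
opening: 0.499
grip_force: 0.0
t: 25.22
eef_pos: [467.7, 15.4, 220.9]
orientation: [0.001, 0.564, 0.826, 0.0]
force: [0.7, 0.7, -0.8]
opening: 0.499
grip_force: 0.0
eef_pos: [467.1, 15.1, 220.7]
force: [0.0, -0.2, -0.2]
grip_force: 0.0
eef_pos: [466.4, 14.8, 220.6]
force: [4.0, 0.4, -0.5]
grip_force: 1.5
eef_pos: [465.7, 14.6, 220.6]
force: [3.0, 2.0, 0.1]
grip_force: 1.8
eef_pos: [464.9, 14.3, 220.6]
force: [3.9, 1.2, -0.1]
grip_force: 2.0
eef_pos: [464.0, 13.9, 220.6]
force: [4.1, 0.4, 1.1]
grip_force: 2.2
eef_pos: [463.0, 13.5, 220.6]
force: [5.0, 1.4, 2.5]
grip_force: 2.4
up
eef_pos: [461.8, 13.0, 220.6]
force: [2.8, 1.5, 0.5]
grip_force: 1.8
eef_pos: [460.6, 12.4, 220.7]
force: [3.1, 0.8, -1.3]
grip_force: 1.5
eef_pos: [459.5, 12.0, 220.8]
force: [3.4, 1.0, -1.7]
grip_force: 1.4
eef_pos: [458.6, 11.6, 221.1]
force: [3.0, 0.8, -1.8]
grip_force: 1.4
eef_pos: [457.7, 11.2, 221.5]
force: [3.0, 0.5, -2.2]
grip_force: 1.5
eef_pos: [456.9, 10.8, 221.8]
force: [2.7, 1.3, -2.2]
grip_force: 1.5
```

The lifted drag is now about 3.1 N, so the foot presses with 3–3.9 N, which is right. I'll back off and check.

```bash
python3 -m inch '{"slide":[[0.0045,0.0018,0],[0.0047,0.0018,0],[0,0,0.02],[0,0,0.025],[0,0,0.03],[0,0,0.03],[0,0,0.03],[0,0,0.03],[0,0,0.025],[0,0,0]],"turn":[[0,0,0],[0,0,0],[0,0,0],[0,0,0],[0,0,0],[0,0,0],[0,0,0],[0,0,0],[0,0,0],[0,0,0]],"claw":[0.5,0.5,0.5,0.5,0.5,0.5,0.5,0.5,0.5,0.5]}'
python3 -m inch '{"slide":[[0,0,0],[0,0,0],[0,0,0],[0,0,0],[0,0,0],[0,0,0]],"turn":[[0,0,0],[0,0,0],[0,0,0],[0,0,0],[0,0,0],[0,0,0]],"claw":[0.5,0.5,0.5,0.5,0.5,0.5]}'
python3 look.py; python3 - <<'E'
from h import *
d=vision.get_image('side'); cv2.imwrite("pics/end.png",cv2.resize(d["img"][130:350,220:460],(720,600))[:,:,::-1])
E
```

```text
t: 27.05
eef_pos: [467.5, 15.0, 416.9]
orientation: [0.003, 0.564, 0.826, 0.001]
force: [1.3, -0.4, -0.1]
opening: 0.503
grip_force: 0.0
t: 27.55
eef_pos: [466.3, 14.5, 411.5]
orientation: [-0.0, 0.564, 0.826, -0.0]
force: [0.2, -0.2, 0.2]
opening: 0.499
grip_force: 0.0
t27.55 grasp [466.2  14.5 256.8] z [-0.001  0.    -1.   ] yaxis deg 21.4 F [ 0.16 -0.24  0.15] T [ 0.04  -0.012 -0.042] open 0.499 grip 0.0 j [ 0.63  0.02 -0.75  1.82  0.01  1.31  0.25]
head 1212 [579.3  64.  118.3] ((585.0386962890625, 62.34424591064453), (34.362060546875, 35.19379425048828), 46.7295036315918)
drv 2216 [581.9  62.8 214.2] ((584.9716186523438, 62.373451232910156), (26.56438446044922, 27.20496368408203), 59.03168487548828)
tab 362 [466.4  15.2  67.1] ((466.2330322265625, 14.822674751281738), (18.753433227539062, 20.0974063873291), 22.253793716430664)
```

View pics/end.png

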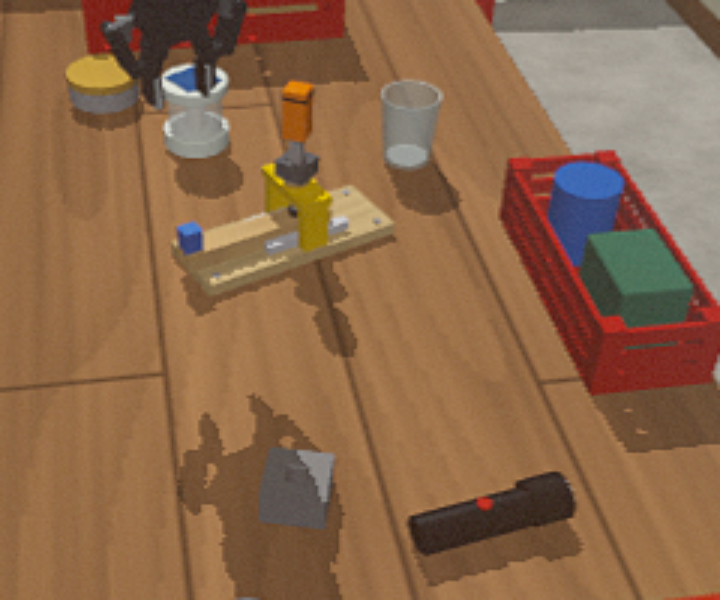

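The driver stands upright in the screw at (297,115), the block lies under the foot with its tab at (189,238), about 33 mm off, and the bystanders are untouched.

```bash
python3 -c "
from cell import order
print(order.sign_off())"
```

```text
the job is handed in; nothing more can be done
None
```

I handed the job in at about 28 s: the driver stands seated in the screw, and the block lies about 33 mm along its channel under the foot, which presses at an estimated 3–4 N judged from the drag force; no verdict came back.

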